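# Clamp the tall capacitor can in the bench chuck

## Robot

A 6-joint arm with a two-finger parallel gripper is mounted at the origin on a cart in front of the work surface, level with it; the furniture and walls round the work are solid. World frame = base frame: x ahead of the robot, y to its left, z up, the work surface at z = 0. Lengths are in m, angles in rad, forces in N, time in s.
With the tool pointing down it reaches from about 0.325 to 0.775 m from the base axis. Payload 5.5 kg.
Tool frame: the origin (TCP) lies midway between the tips of the shut fingers; the grasp point (between the pads) lies 19 mm behind it; z points along the fingers, y is the line along which they close (so a half turn about z gives the same grasp; the last joint's range is limited). The gripper opens to 85 mm and grips with 20 to 120 N. Pads are 22 mm wide; open, the fingers measure 114 mm over their backs; the gripper's body (76 mm by 85 mm) begins 54 mm behind the grasp point. The pads swing forward as they close: fully open they stand 13 mm farther back than shut.
Start: joints at [-1.233, 0.091, 1.231, -0, 1.82, -0.057], TCP at [0.231, -0.554, 0.192] pointing down, gripper open.
Joint ranges: [-2.87, 2.87], [-0.86, 2.18], [0.17, 2.46], [-1.51, 4.65], [0.06, 2.69], [-2.65, 2.65]. Speed limits (rad/s): [2.57, 2.57, 3.01, 3.14, 3.14, 3.14].

## Interface

Orientations are given as a rotation vector (axis times angle).
In Python, from plant import arm gives the robot as it stands.
- The arm moves only by the tool jog_arm, never from a script. Its argument "rows" is a list of rows, each an object of numbers: "tx", "ty", "tz": the shift along the tool's x, y, z in units of 30 mm (1.0 is 30 mm); "spin": the turn about the tool's z in units of 6 degrees (1.0 is 6 degrees); "hand": the finger opening in mm, from 0 to 85.4. In form: [{"tx": .., "ty": .., "tz": .., "spin": .., "hand": ..}, ...]. A call has 1 to 20 rows; each row shifts and turns the commanded pose from where the row before left it, along the tool's axes as they then stand; what a row does not reach is not made up. A row lasts 1/12 s, in which the tool goes at most 41.7 mm and 7.16 degrees, less where a joint would pass 70% of its speed; a pose out of reach is approached as far as the arm can. A call is refused whole if a number of a shift passes 1 or a number of a turn 1, either way. A call with a gripper value outside its range is refused whole. The fingers move at their own pace and stop on an object; the grip force is fixed at half the most. Time passes only in rows, so rows that do not move let the fingers close. It gives the time, the measured TCP pose, the force, the opening and the grip force at its end, in the units of the state.
- arm.get_obs(): the state, without advancing time (a new reading comes with each control period).
- arm.snapshot(name): name is "scene" or "top" or "wrist"; returns (picture, depth): 384x512x3 uint8, red, green, blue; 384x512 float32, m along the optical axis (not along the pixel's ray), 0 where there is no reading.
- arm.calibration(name): a dict with "fx", "fy", "cx", "cy" (pixels), "R" (3x3) and "t" (3): a world point X has camera coordinates R X + t. Camera axes: x right, y down, z forward; pixel columns grow to the right and rows downward; lengths in m; the calibration is good to about 2 mm. The wrist camera is an equidistant fisheye: a pixel r from the principal point sees the ray r / f radians off the axis. A picture is of the moment at which its call begins: read the wrist's pose just before it. calibration takes no time and is no camera call; for the wrist camera it gives the pose at the moment of the call.
- arm.job_done(): hands the job in; it is judged then, once.
The state is a dict: "time": time; "joint_positions": joint angles; "joint_velocities": joint speeds; "tau": joint torques, N m; "tool_pos": TCP position; "tool_rot": TCP orientation; "wrist_force": force on the tool from outside, world axes, zero at the start; "ft_torque": the same for the moment, N m; "width": opening from 0.0 (shut) to 1.0 (fully open); "grip_force": force on a finger pad.
Only numpy, scipy, OpenCV 4.12 (cv2) and the standard library are available. Lean on these libraries where they do the work, as an engineer would, in place of code of your own. Each camera call takes 0.05 s, during which the arm holds its last target. There are 200 camera calls.

## Task

Get the taller of the two screw-terminal capacitor cans held in the bench chuck, ready for wiring its terminals: turn the chuck's sleeve by its handle to open the jaws wide, stand the can upright, terminals up, on the chuck face between the open jaws, then turn the sleeve back clockwise until all three jaws are tight on the can. Let go and leave it clamped, and leave the shorter can standing where it is.

Things in the scene. Friction and masses are not known exactly. Their poses are not given: they have to be found in the camera images.
- tall_can: the taller, slimmer capacitor: an upright round can with two screw terminals on top, 30 mm diameter, 76 mm high with its terminals (the can itself 70 mm), about 0.07 kg; it stands loose on the bench. Origin: centre of its underside; z up. It stands near a ventilated grey box 131 mm high on its left, whose faces are at least 60 mm from either can; the chuck is on its right
- short_can: the shorter, fatter capacitor can with two screw terminals, 35 mm diameter, 61 mm high, loose on the bench; not wanted. Origin: centre of its underside; z up
- chuck_seat (a point): centre of the chuck's flat steel face, 46 mm above the bench, where the can must stand. The chuck is bolted down, its axis upright: flange 112 mm across, knurled aluminium sleeve 100 mm across (14 to 40 mm high), and on the face three steel jaws 120 degrees apart, 14 mm wide, tops 68 mm above the bench, outer ends at most 49 mm from the axis
- handle (a point): point on the black upright grip of the sleeve's crank, 78 mm above the bench and 100 mm from the chuck axis. The grip is round, 18 mm thick, spins freely on its pin and spans 38 to 98 mm above the bench. It sweeps over the robot's side of the chuck, opening to the right. Turning takes about 3 N here; pressing on to 8 to 15 N once the jaws meet the can makes them tight
- chuck_sleeve (a joint): angle of the sleeve (rad): 0 = jaws fully open, grows clockwise seen from above, which closes the jaws; stops at 0 and 1.95. Jaw faces are 27 mm minus 12 mm per rad from the axis, all three together: they meet the 30 mm can at about 1.0 and leave no room for it above 0.9. Starts between 1.35 and 1.75. Friction holds it, jaws tight or not, where it is left
- jaw_1: jaw of the chuck, steel block; origin on the bench under the chuck axis when the jaws are fully open, moving with the jaw; its x axis points outward from the chuck axis through the jaw
- jaw_2: second jaw, same description
- jaw_3: third jaw, same description

How it is judged:
By the outcome, as a careful person would: the job done as asked, in the order asked, and still so for the second after the job is handed in, with the robot touching nothing.
It also fails if it takes over 53 s, if anything falls off the work surface, if the arm or the gripper's body presses on something with over 40 N, if the wrist force passes 120 N, or if a joint passes its speed limit or range.

## Working session

There is one attempt and no reset: what is moved stays moved. The work goes in short steps, Python scripts to look and compute and a tool call to move; the robot and the scene stay as the last step left them, time stands still between calls to the robot, and variables do not carry over. Pictures are saved under pics/ and viewed, at most 10 in all, crops included, and the job is handed in when it is done.

Besides the shell and the picture viewer there is one more tool, called after "Emit:" by a JSON object that holds its "method" and its "body". jog_arm: Moves the arm, as the interface text tells. Its arguments: {"type":"object","properties":{"rows":{"type":"array"}},"required":["rows"]}

```bash
mkdir -p pics; cat > h.py <<'E'
import numpy as np,cv2
from plant import arm
def snap(n,f=None):
    c=arm.calibration(n);p,d=arm.snapshot(n)
    if f: cv2.imwrite('pics/'+f,p[:,:,::-1])
    return p,d,c
def cloud(d,c):
    v,u=np.mgrid[:d.shape[0],:d.shape[1]]
    P=np.stack([(u-c['cx'])/c['fx']*d,(v-c['cy'])/c['fy']*d,d],-1)
    return (P-c['t'])@np.array(c['R'])
E
python3 - <<'E'
from h import *
p,d,c=snap('scene','s.png');p2,d2,c2=snap('top','t.png')
np.savez('a.npz',d=d,d2=d2,p=p,p2=p2)
print(c,c2);o=arm.get_obs();print(o)
for D,C in((d,c),(d2,c2)):
    P=cloud(D,C);print(P[::64,::64][...,2].round(3))
E
```

```text
{'fx': 375.4859622502957, 'fy': 375.4859622502957, 'cx': 255.72179611232673, 'cy': 189.55357257182433, 'R': array([[-0.40784862, -0.9129704 ,  0.01202313],
       [-0.80368186,  0.35271502, -0.47925732],
       [ 0.43330701, -0.20512721, -0.87759208]]), 't': array([0.04504801, 0.50544364, 0.64687782])} {'fx': 419.71557565951144, 'fy': 419.71557565951144, 'cx': 252.32414982510653, 'cy': 183.14542646106491, 'R': array([[ 0.00903411, -0.99986688,  0.01358725],
       [-0.98745447, -0.01106245, -0.15751599],
       [ 0.15764533, -0.01199377, -0.98742296]]), 't': array([-0.18172581,  0.5170385 ,  0.84235168])}
{'time': 0.1, 'joint_positions': array([-1.23273002e+00,  9.18035264e-02,  1.23175083e+00,  6.28369198e-06,
        1.81979718e+00, -5.66816415e-02]), 'joint_velocities': array([ 9.87061850e-04,  5.56740670e-05, -1.81361703e-03, -1.33765532e-03,
        1.25750990e-03, -2.23802817e-05]), 'tau': array([ 3.81656297e-03, -4.60214424e+01, -4.19220257e+01,  8.37637594e-05,
        1.05669544e-02, -2.82621052e-06]), 'tool_pos': array([ 0.23065164, -0.55355487,  0.19126031]), 'tool_rot': a
[... 240 characters left out ...]
 0.133 -0.004  0.194  0.195 -0.     0.001  0.037]
 [ 0.116  0.055 -0.002 -0.     0.036  0.112  0.1   -0.755]
 [ 0.142 -0.     0.015 -0.003 -0.001  0.049 -0.281 -0.759]
 [-0.001  0.103  0.131  0.103  0.044 -0.001 -0.753 -0.771]
 [ 0.586 -0.    -0.001 -0.002 -0.    -0.484 -0.714 -0.758]
 [ 0.584  0.539 -0.001  0.585  0.562 -0.619 -0.697  0.556]]
[[ 0.197  0.     0.001 -0.004  0.002  0.149  0.08   0.109]
 [ 0.019 -0.001 -0.    -0.001 -0.002  0.032  0.112  0.109]
 [-0.001 -0.001  0.13  -0.     0.001  0.033  0.009 -0.001]
 [ 0.217 -0.     0.127  0.011  0.045 -0.003 -0.758 -0.756]
 [ 0.287  0.058 -0.    -0.003 -0.002 -0.591 -0.709 -0.756]
 [ 0.346  0.16  -0.001 -0.287 -0.686 -0.751 -0.759 -0.708]]
```

View pics/s.png

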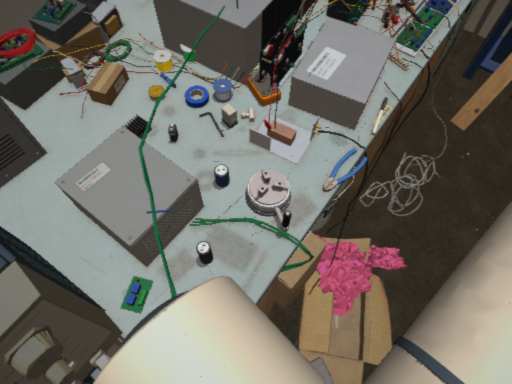

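View pics/t.png

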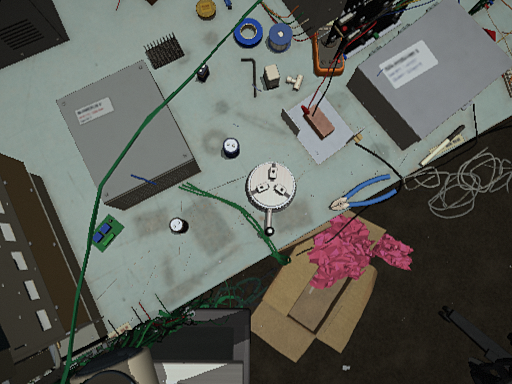

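The top view shows the cans at about (231,147) and (179,226), the chuck at (271,185) and its grip at (269,231). A green cable runs over the box, and a second one passes by the chuck at (185,185)-(285,260).

```bash
python3 - <<'E'
from h import *
a=np.load('a.npz')
for n,D,I in(('scene',a['d'],a['p']),('top',a['d2'],a['p2'])):
    P=cloud(D,arm.calibration(n));I=I.astype(int)
    print(n)
    seeds=dict(top=[(231,147),(179,226),(271,185),(269,231)],scene=[(222,176),(205,252),(269,192),(287,218)])[n]
    v,u=np.mgrid[:384,:512]
    for s,r in zip(seeds,(16,16,30,12)):
        m=(np.hypot(u-s[0],v-s[1])<r)&(P[...,2]>.02)&(D>0)
        Q=P[m];zt=np.percentile(Q[:,2],97);
        for lo,hi in((zt-.012,zt+.01),(.02,zt-.012)):
            q=Q[(Q[:,2]>lo)&(Q[:,2]<hi)]
            if len(q):print(s,'ztop',zt.round(4),len(q),'mean',q.mean(0).round(4),'min',q.min(0).round(4),'max',q.max(0).round(4))
    g=(I[...,1]>I[...,0]*1.5)&(I[...,1]>I[...,2]*1.4)&(I[...,1]>40)&(D>0)
    for k in range(0,384,16):
        w=g[k]; 
        if w.any(): print(k,[(int(x),*P[k,x].round(3)) for x in np.where(w)[0][::6]])
E
python3 - <<'E'
import cv2
t=cv2.imread('pics/t.png')[100:290,130:330];s=cv2.imread('pics/s.png')[140:290,170:330]
cv2.imwrite('pics/tc.png',cv2.resize(t,None,fx=3,fy=3,interpolation=2))
E
```

```text
scene
(222, 176) ztop 0.0574 169 mean [ 0.596  -0.1264  0.0539] min [ 0.5812 -0.1439  0.0455] max [ 0.6151 -0.1097  0.0606]
(222, 176) ztop 0.0574 74 mean [ 0.5862 -0.1228  0.0332] min [ 0.581  -0.1404  0.0202] max [ 0.6035 -0.1097  0.0451]
(205, 252) ztop 0.0735 168 mean [ 0.4284 -0.0214  0.0693] min [ 0.4154 -0.036   0.0618] max [ 0.445  -0.0069  0.0774]
(205, 252) ztop 0.0735 90 mean [ 0.4183 -0.0205  0.0416] min [ 0.4147 -0.0363  0.0205] max [ 0.429  -0.0066  0.0608]
(269, 192) ztop 0.0701 201 mean [ 0.5154 -0.2133  0.066 ] min [ 0.4212 -0.2438  0.0583] max [ 0.5505 -0.183   0.0711]
(269, 192) ztop 0.0701 1241 mean [ 0.5057 -0.2082  0.0423] min [ 0.4352 -0.264   0.02  ] max [ 0.5653 -0.1623  0.058 ]
(287, 218) ztop 0.0984 57 mean [ 0.4165 -0.2063  0.095 ] min [ 0.4097 -0.2147  0.0866] max [ 0.4248 -0.1991  0.0999]
(287, 218) ztop 0.0984 134 mean [ 0.4239 -0.2058  0.0472] min [ 0.4096 -0.2158  0.0267] max [ 0.4582 -0.1989  0.0863]
0 [(359, np.float64(0.939), np.float64(-0.698), np.float64(0.118))]
16 [(55, np.float64(1.18), np.float64(0.117), np.float64(0.139)), (61, np.float64(1.
[... 5283 characters left out ...]
p.float64(0.026), np.float64(0.423))]
304 [(74, np.float64(0.318), np.float64(0.028), np.float64(0.424)), (196, np.float64(0.232), np.float64(-0.029), np.float64(-0.279)), (215, np.float64(0.174), np.float64(-0.047), np.float64(-0.752)), (226, np.float64(0.173), np.float64(-0.089), np.float64(-0.757))]
320 [(72, np.float64(0.3), np.float64(0.029), np.float64(0.423)), (163, np.float64(0.228), np.float64(0.014), np.float64(-0.035))]
336 [(70, np.float64(0.284), np.float64(0.029), np.float64(0.427)), (137, np.float64(0.22), np.float64(0.036), np.float64(0.097))]
352 [(68, np.float64(0.267), np.float64(0.03), np.float64(0.426))]
368 [(64, np.float64(0.196), np.float64(0.115), np.float64(0.225))]
```

View pics/tc.png

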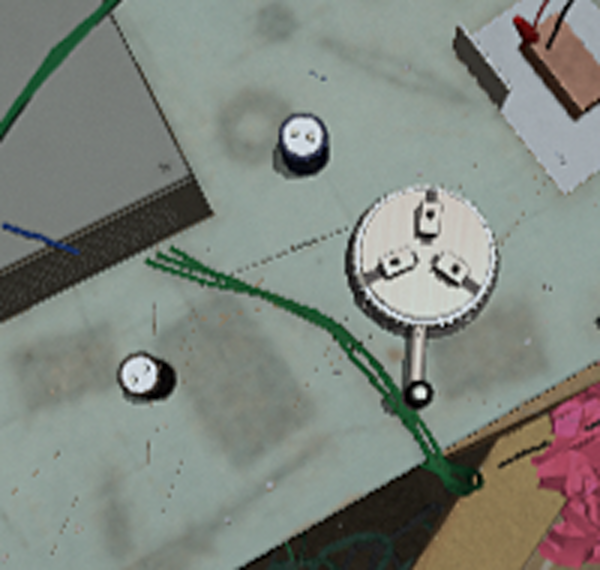

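```bash
cat >> h.py <<'E'
from scipy.spatial.transform import Rotation as Ro
def pose():
    o=arm.get_obs();R=Ro.from_rotvec(o['tool_rot']).as_matrix()
    return o,R
def st():
    o,R=pose();print('t',round(o['time'],2),'p',o['tool_pos'].round(4),'yaw of tool x',np.degrees(np.arctan2(R[1,0],R[0,0])).round(2),'z',R[:,2].round(3),'F',o['wrist_force'].round(2),'w',round(o['width']*85.4,1),'g',round(o['grip_force'],1),'q',o['joint_positions'].round(2))
def to(x,y,z,yaw=None):
    "shift in units from the present pose (tool axes), spin units so tool-x yaw (mod 180) becomes yaw"
    o,R=pose();d=R.T@(np.array([x,y,z])-o['tool_pos'])/.03
    cur=np.degrees(np.arctan2(R[1,0],R[0,0]))
    s=0 if yaw is None else -(((yaw-cur)+90)%180-90)/6
    print('units',d.round(2),'spin',round(s,2))
E
python3 - <<'E'
from h import *
from scipy.optimize import least_squares as ls
a=np.load('a.npz');st()
def fit(q):
    r=ls(lambda p:np.hypot(q[:,0]-p[0],q[:,1]-p[1])-p[2],[*q[:,:2].mean(0),.05],loss='soft_l1',f_scale=.001).x;return r.round(4)
for n,D in(('scene',a['d']),('top',a['d2'])):
    P=cloud(D,arm.calibration(n)).reshape(-1,3);P=P[D.ravel()>0]
    q=P[(abs(P[:,2]-.042)<.007)&(np.hypot(P[:,0]-.515,P[:,1]+.213)<.058)]
    ang=np.arctan2(q[:,1]+.213,q[:,0]-.515);R=np.hypot(q[:,0]-.515,q[:,1]+.213)
    b=((ang+np.pi)/(2*np.pi)*72).astype(int);e=np.array([q[b==k][R[b==k].argmax()] for k in range(72) if (b==k).any()])
    print(n,'face rim',fit(e),'med z',np.median(q[:,2]))
    j=P[(P[:,2]>.062)&(P[:,2]<.074)&(np.hypot(P[:,0]-.515,P[:,1]+.213)<.052)]
    dv=j[:,:2]-fit(e)[:2];an=np.degrees(np.arctan2(dv[:,1],dv[:,0]));h=np.hypot(*dv.T)
    for k in(0,120,240):
        pass
    K,lab,cen=cv2.kmeans(j[:,:2].astype(np.float32),3,None,(3,50,1e-5),5,0)
    for k in range(3):
        m=lab.ravel()==k;c=cen[k]-fit(e)[:2];print(' jaw',cen[k].round(4),np.degrees(np.arctan2(c[1],c[0])).round(1),'r',np.hypot(*c).round(4),h[m].min().round(4),h[m].max().round(4))
E
```

```text
t 0.1 p [ 0.2307 -0.5536  0.1913] yaw of tool x 22.62 z [-0.001  0.002 -1.   ] F [-0.01 -0.22  0.87] w 85.5 g 0.0 q [-1.23  0.09  1.23  0.    1.82 -0.06]
scene face rim [ 0.5159 -0.2125  0.0484] med z 0.04493297839951288
 jaw [ 0.5076 -0.1934] 113.5 r 0.0209 0.0088 0.0315
 jaw [ 0.5389 -0.215 ] -6.3 r 0.0231 0.0126 0.035
 jaw [ 0.5047 -0.2307] -121.6 r 0.0213 0.0104 0.0331
top face rim [ 0.5164 -0.2165  0.0496] med z 0.04455395890400558
 jaw [ 0.5377 -0.2184] -5.2 r 0.0214 0.0114 0.0326
 jaw [ 0.5034 -0.2339] -126.7 r 0.0217 0.0113 0.0325
 jaw [ 0.507  -0.1967] 115.4 r 0.0219 0.0114 0.0327
```

```bash
python3 -c "
from h import *
to(.4165,-.208,.17,-3.5)"
```

```text
units [10.15 -8.25  0.72] spin 4.35
```

Emit:
{"method": "jog_arm", "body": {"rows": [{"tx": 0.3,"ty": -0.25,"tz": 0.02},{"tx": 0.7,"ty": -0.57,"tz": 0.05},{"tx": 0.7,"ty": -0.57,"tz": 0.05},{"tx": 0.7,"ty": -0.57,"tz": 0.05},{"tx": 0.7,"ty": -0.57,"tz": 0.05},{"tx": 0.7,"ty": -0.57,"tz": 0.05},{"tx": 0.7,"ty": -0.57,"tz": 0.05},{"tx": 0.7,"ty": -0.57,"tz": 0.05},{"tx": 0.7,"ty": -0.57,"tz": 0.05},{"tx": 0.7,"ty": -0.57,"tz": 0.05},{"tx": 0.7,"ty": -0.57,"tz": 0.05},{"tx": 0.7,"ty": -0.57,"tz": 0.05},{"tx": 0.7,"ty": -0.57,"tz": 0.05},{"tx": 0.7,"ty": -0.57,"tz": 0.05},{"tx": 0.75,"ty": -0.59,"tz": 0.05},{"spin": 0.85},{"spin": 0.9},{"spin": 0.9},{"spin": 0.9},{"spin": 0.8}]}}

```text
$.rows[0]: bad value
```

```bash
python3 -c "
from h import *
snap('wrist','w1.png');st();to(.4165,-.208,.062,-3.5)"
```

```text
t 0.15 p [ 0.2307 -0.5536  0.1914] yaw of tool x 22.62 z [-0.001  0.001 -1.   ] F [ 0.53  0.72 -0.85] w 85.8 g 0.0 q [-1.23  0.09  1.23  0.    1.82 -0.06]
units [10.15 -8.24  4.33] spin 4.35
```

View pics/w1.png

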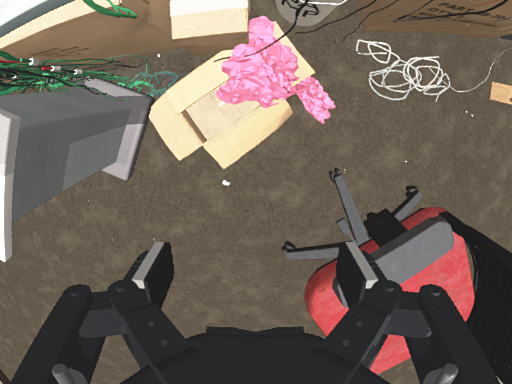

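The call was refused because every row needs all five keys. The wrist picture is therefore still from the start pose: fingers at (155,275) and (355,275), floor below.

Emit:
{"method": "jog_arm", "body": {"rows": [{"tx": 0.35,"ty": -0.26,"tz": 0.02,"spin": 0,"hand": 85},{"tx": 0.7,"ty": -0.57,"tz": 0.05,"spin": 0,"hand": 85},{"tx": 0.7,"ty": -0.57,"tz": 0.05,"spin": 0,"hand": 85},{"tx": 0.7,"ty": -0.57,"tz": 0.05,"spin": 0,"hand": 85},{"tx": 0.7,"ty": -0.57,"tz": 0.05,"spin": 0,"hand": 85},{"tx": 0.7,"ty": -0.57,"tz": 0.05,"spin": 0,"hand": 85},{"tx": 0.7,"ty": -0.57,"tz": 0.05,"spin": 0,"hand": 85},{"tx": 0.7,"ty": -0.57,"tz": 0.05,"spin": 0,"hand": 85},{"tx": 0.7,"ty": -0.57,"tz": 0.05,"spin": 0,"hand": 85},{"tx": 0.7,"ty": -0.57,"tz": 0.05,"spin": 0,"hand": 85},{"tx": 0.7,"ty": -0.57,"tz": 0.05,"spin": 0,"hand": 85},{"tx": 0.7,"ty": -0.57,"tz": 0.05,"spin": 0,"hand": 85},{"tx": 0.7,"ty": -0.57,"tz": 0.05,"spin": 0,"hand": 85},{"tx": 0.7,"ty": -0.57,"tz": 0.05,"spin": 0,"hand": 85},{"tx": 0.7,"ty": -0.57,"tz": 0.05,"spin": 0,"hand": 85},{"tx": 0,"ty": 0,"tz": 0,"spin": 0.9,"hand": 85},{"tx": 0,"ty": 0,"tz": 0,"spin": 0.9,"hand": 85},{"tx": 0,"ty": 0,"tz": 0,"spin": 0.9,"hand": 85},{"tx": 0,"ty": 0,"tz": 0,"spin": 0.9,"hand": 85},{"tx": 0,"ty": 0,"tz": 0,"spin": 0.75,"hand": 85}]}}

```text
time: 1.82
tool_pos: [0.4166, -0.2076, 0.1705]
tool_rot: [-3.14, 0.102, 0.0]
wrist_force: [-0.3, -0.3, -0.6]
width: 0.999
grip_force: 0.0
```

```bash
python3 -c "
from h import *
snap('wrist','w2.png');st();to(.4165,-.208,.062,-3.5)"
```

```text
t 1.87 p [ 0.4166 -0.2077  0.1705] yaw of tool x -3.93 z [-0.  0. -1.] F [0.21 0.33 0.98] w 84.7 g 0.0 q [-0.54 -0.28  1.61  0.    1.8   1.1 ]
units [-0.    0.01  3.62] spin -0.07
```

View pics/w2.png

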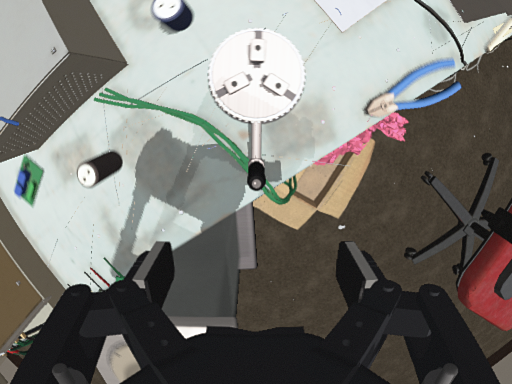

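The wrist view shows the grip at (257,180), centred between the fingers at (155,260) and (355,260). I'll descend and close on it.

Emit:
{"method": "jog_arm", "body": {"rows": [{"tx": 0,"ty": 0,"tz": 0.6,"spin": 0,"hand": 85},{"tx": 0,"ty": 0,"tz": 0.8,"spin": 0,"hand": 85},{"tx": 0,"ty": 0,"tz": 0.8,"spin": 0,"hand": 60},{"tx": 0,"ty": 0,"tz": 0.8,"spin": 0,"hand": 40},{"tx": 0,"ty": 0,"tz": 0.6,"spin": 0,"hand": 30},{"tx": 0,"ty": 0,"tz": 0,"spin": 0,"hand": 10},{"tx": 0,"ty": 0,"tz": 0,"spin": 0,"hand": 10},{"tx": 0,"ty": 0,"tz": 0,"spin": 0,"hand": 10},{"tx": 0,"ty": 0,"tz": 0,"spin": 0,"hand": 10},{"tx": 0,"ty": 0,"tz": 0,"spin": 0,"hand": 10}]}}

```text
time: 2.7
tool_pos: [0.4176, -0.209, 0.0645]
tool_rot: [3.139, -0.095, 0.004]
wrist_force: [-0.2, 0.2, 0.5]
width: 0.116
grip_force: 0.0
```

Emit:
{"method": "jog_arm", "body": {"rows": [{"tx": 0,"ty": 0,"tz": 0,"spin": 0,"hand": 10},{"tx": 0,"ty": 0,"tz": 0,"spin": 0,"hand": 10},{"tx": 0,"ty": 0,"tz": 0,"spin": 0,"hand": 5}]}}

```text
time: 2.95
tool_pos: [0.4169, -0.2087, 0.0631]
tool_rot: [3.14, -0.095, 0.001]
wrist_force: [-0.5, 0.2, -0.2]
width: 0.061
grip_force: 0.0
```

```bash
python3 -c "
from h import *
st()
snap('wrist','w3.png')"
```

```text
t 2.95 p [ 0.4169 -0.2087  0.0631] yaw of tool x -3.48 z [ 0. -0. -1.] F [-0.53  0.19 -0.22] w 5.3 g 0.0 q [-0.54 -0.26  1.79 -0.    1.61  1.09]
```

View pics/w3.png

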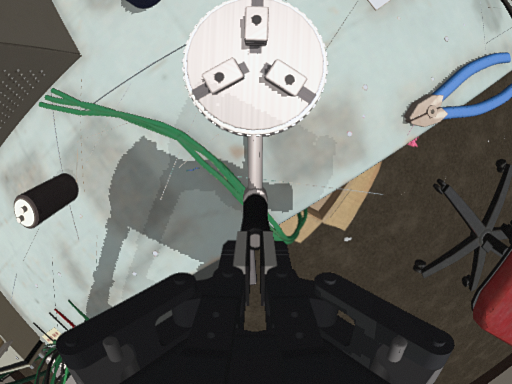

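The fingers have shut to 5 mm on nothing, and the grip shows just ahead of them at (257,215). I'll measure where it is with all three cameras.

```bash
cat >> h.py <<'E'
def wcloud(d,c):
    v,u=np.mgrid[:d.shape[0],:d.shape[1]]
    a=(u-c['cx'])/c['fx'];b=(v-c['cy'])/c['fy'];r=np.hypot(a,b)+1e-9;k=np.tan(np.minimum(r,1.5))/r
    P=np.stack([a*k*d,b*k*d,d],-1);return (P-c['t'])@np.array(c['R'])
E
python3 - <<'E'
from h import *
c=arm.calibration('wrist');p,d=arm.snapshot('wrist');W=wcloud(d,c);st()
print('cam pos',(-np.array(c['R']).T@c['t']).round(3))
for u,v in((257,20),(223,77),(290,80),(255,60),(257,150),(257,190),(257,200),(257,210),(257,220),(256,228),(255,240),(243,250),(268,250),(255,320)):print(u,v,W[v,u].round(4),p[v,u])
p,d,c=snap('top','t2.png');P=cloud(d,c)
cv2.imwrite('pics/t2c.png',cv2.resize(cv2.imread('pics/t2.png')[130:290,190:330],None,fx=4,fy=4))
E
```

```text
t 3.05 p [ 0.4168 -0.2086  0.0628] yaw of tool x -3.48 z [ 0. -0. -1.] F [ 0.89 -0.01  0.66] w 5.1 g 0.0 q [-0.54 -0.26  1.79  0.    1.61  1.09]
cam pos [ 0.496 -0.215  0.245]
257 20 [ 0.542  -0.2187  0.0685] [81 78 78]
223 77 [ 0.5086 -0.1969  0.0691] [94 91 90]
290 80 [ 0.5045 -0.2357  0.0697] [94 91 90]
255 60 [ 0.52   -0.2163  0.0473] [245 245 243]
257 150 [ 0.4571 -0.214   0.0329] [212 202 198]
257 190 [ 0.4276 -0.2123  0.0355] [220 208 204]
257 200 [ 0.428  -0.2122  0.0583] [16 16 19]
257 210 [ 0.4271 -0.212   0.0739] [15 16 15]
257 220 [ 0.4278 -0.2119  0.0909] [12 11 12]
256 228 [ 0.4265 -0.2113  0.0986] [22 20 24]
255 240 [ 0.4196 -0.2103  0.0994] [121 115 114]
243 250 [ 0.4292 -0.2054  0.127 ] [83 81 79]
268 250 [ 0.4283 -0.2167  0.1266] [81 80 77]
255 320 [-0.4432 -0.1609 -0.7596] [61 55 45]
```

View pics/t2c.png

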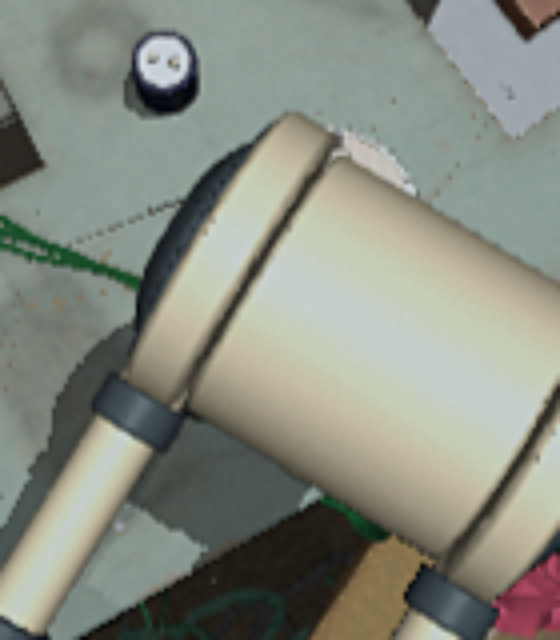

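```bash
python3 - <<'E'
from h import *
c=arm.calibration('wrist');p,d=arm.snapshot('wrist');W=wcloud(d,c);np.savez('w.npz',p=p,d=d)
for v in range(228,330,8):
    print(v,' '.join('%d,%d,%d'%tuple((W[v,u]*1000).round()) if W[v,u,2]>-.05 else '-' for u in range(227,288,6)))
E
```

```text
228 382,-183,2 382,-188,2 381,-194,2 425,-205,95 426,-208,97 426,-212,97 425,-215,96 422,-218,91 383,-226,8 - -
236 374,-182,1 374,-188,2 429,-203,112 428,-206,111 422,-208,99 422,-212,99 428,-215,112 428,-218,112 373,-226,6 372,-231,4 368,-237,-3
244 425,-197,113 425,-199,112 429,-203,120 428,-206,119 417,-208,99 416,-211,98 428,-215,119 428,-217,120 424,-221,113 423,-224,112 423,-227,113
252 425,-197,122 425,-200,121 429,-204,129 429,-206,128 - - 428,-214,128 428,-217,128 428,-220,129 424,-223,121 423,-226,121
260 425,-198,128 425,-200,128 428,-204,134 428,-206,134 - - 428,-214,134 428,-217,134 427,-219,134 424,-222,128 423,-225,127
268 432,-200,146 432,-202,146 429,-204,142 427,-206,139 - - 427,-214,140 427,-217,140 429,-219,143 430,-221,145 429,-224,143
276 430,-200,149 429,-202,148 430,-205,148 424,-206,140 - - 423,-214,140 428,-216,148 429,-219,149 430,-221,150 429,-223,148
284 430,-200,154 430,-203,154 430,-205,154 420,-206,140 - - 418,-214,139 429,-216,154 429,-218,153 429,-220,154 429,-223,154
292 430,-201,159 430,-203,159 430,-205,159 415,-206,140 - - 414,-213,139 429,-216,159 429,-218,159 429,-220,159 429,-222,159
300 435,-202,170 435,-204,170 431,-205,165 417,-206,147 - 496,-215,245 409,-213,139 428,-216,162 434,-217,169 434,-219,170 434,-221,170
308 436,-203,174 436,-204,175 428,-205,166 411,-206,147 - - - 425,-216,163 434,-217,174 434,-219,173 433,-221,173
316 434,-203,177 435,-205,177 425,-205,166 - - - - 409,-215,150 434,-217,177 434,-219,178 434,-221,178
324 435,-203,181 434,-205,180 421,-205,166 - - - - 410,-215,156 434,-217,181 434,-219,181 433,-220,181
```

```bash
python3 - <<'E'
from h import *
a=np.load('w.npz');c=arm.calibration('wrist');W=wcloud(a['d'],c);st()
for u in (236,238,240,242,268,270,272):
    print(u,[(v,*(W[v,u]*1000).round().astype(int),int(a['p'][v,u].mean())) for v in range(226,246,2)])
print(np.array(c['R']).round(3))
E
```

```text
t 3.15 p [ 0.4168 -0.2085  0.0627] yaw of tool x -3.48 z [-0.  0. -1.] F [-0.96  0.03  0.1 ] w 5.0 g 0.0 q [-0.54 -0.26  1.79  0.    1.61  1.09]
236 [(226, np.int64(383), np.int64(-191), np.int64(1), 125), (228, np.int64(381), np.int64(-191), np.int64(2), 125), (230, np.int64(379), np.int64(-191), np.int64(1), 127), (232, np.int64(377), np.int64(-190), np.int64(0), 126), (234, np.int64(375), np.int64(-190), np.int64(0), 118), (236, np.int64(373), np.int64(-190), np.int64(1), 116), (238, np.int64(429), np.int64(-201), np.int64(115), 103), (240, np.int64(429), np.int64(-201), np.int64(115), 83), (242, np.int64(429), np.int64(-202), np.int64(118), 70), (244, np.int64(429), np.int64(-202), np.int64(120), 73)]
238 [(226, np.int64(383), np.int64(-193), np.int64(0), 126), (228, np.int64(381), np.int64(-193), np.int64(1), 127), (230, np.int64(378), np.int64(-192), np.int64(-1), 128), (232, np.int64(429), np.int64(-202), np.int64(107), 80), (234, np.int64(429), np.int64(-202), np.int64(110), 77), (236, np.int64(429), np.int64(-202), np.int64(112), 78), (238, np.int64(429), np.int64(-202), np.
[... 2414 characters left out ...]
 (244, np.int64(428), np.int64(-218), np.int64(120), 78)]
272 [(226, np.int64(382), np.int64(-223), np.int64(2), 117), (228, np.int64(382), np.int64(-223), np.int64(6), 90), (230, np.int64(380), np.int64(-223), np.int64(6), 76), (232, np.int64(428), np.int64(-219), np.int64(107), 63), (234, np.int64(428), np.int64(-219), np.int64(110), 82), (236, np.int64(428), np.int64(-219), np.int64(112), 81), (238, np.int64(428), np.int64(-219), np.int64(114), 75), (240, np.int64(428), np.int64(-219), np.int64(116), 80), (242, np.int64(427), np.int64(-219), np.int64(117), 82), (244, np.int64(427), np.int64(-219), np.int64(119), 80)]
[[-0.059 -0.998 -0.   ]
 [-0.95   0.056  0.307]
 [-0.306  0.019 -0.952]]
```

The wrist depth explains the miss. The shut fingertips are at z≈0.106, about 43 mm above the reported TCP z, so they closed just above the grip top at 0.099. I'll apply that offset from here on: open, go down 43 mm more, and close.

Emit:
{"method": "jog_arm", "body": {"rows": [{"tx": 0.03,"ty": 0,"tz": 0,"spin": 0,"hand": 60},{"tx": 0,"ty": 0,"tz": 0,"spin": 0,"hand": 60},{"tx": 0,"ty": 0.05,"tz": 0,"spin": 0,"hand": 60},{"tx": 0,"ty": 0,"tz": 0,"spin": 0,"hand": 60},{"tx": 0,"ty": 0,"tz": 0.3,"spin": 0,"hand": 60},{"tx": 0,"ty": 0,"tz": 0.3,"spin": 0,"hand": 60},{"tx": 0,"ty": 0,"tz": 0.3,"spin": 0,"hand": 60},{"tx": 0,"ty": 0,"tz": 0.3,"spin": 0,"hand": 60},{"tx": 0,"ty": 0,"tz": 0.2,"spin": 0,"hand": 60},{"tx": 0,"ty": 0,"tz": 0,"spin": 0,"hand": 10},{"tx": 0,"ty": 0,"tz": 0,"spin": 0,"hand": 10},{"tx": 0,"ty": 0,"tz": 0,"spin": 0,"hand": 10},{"tx": 0,"ty": 0,"tz": 0,"spin": 0,"hand": 10},{"tx": 0,"ty": 0,"tz": 0,"spin": 0,"hand": 10},{"tx": 0,"ty": 0,"tz": 0,"spin": 0,"hand": 10}]}}

```text
time: 4.4
tool_pos: [0.418, -0.2103, 0.0214]
tool_rot: [3.14, -0.095, 0.002]
wrist_force: [-1.1, 0.1, 2.4]
width: 0.188
grip_force: 58.6
```

```bash
python3 -c "
from h import *
st()"
```

```text
t 4.4 p [ 0.418  -0.2103  0.0214] yaw of tool x -3.48 z [ 0.001 -0.001 -1.   ] F [-1.1   0.15  2.38] w 16.1 g 58.6 q [-0.54 -0.24  1.85  0.    1.53  1.09]
```

Emit:
{"method": "jog_arm", "body": {"rows": [{"tx": 0.003,"ty": 0.14,"tz": 0,"spin": -0.4,"hand": 10},{"tx": 0.012,"ty": 0.279,"tz": 0,"spin": -0.8,"hand": 10},{"tx": 0.012,"ty": 0.279,"tz": 0,"spin": -0.8,"hand": 10},{"tx": 0.012,"ty": 0.279,"tz": 0,"spin": -0.8,"hand": 10},{"tx": 0.012,"ty": 0.279,"tz": 0,"spin": -0.8,"hand": 10},{"tx": 0.012,"ty": 0.279,"tz": 0,"spin": -0.8,"hand": 10},{"tx": 0.012,"ty": 0.279,"tz": 0,"spin": -0.8,"hand": 10},{"tx": 0.012,"ty": 0.279,"tz": 0,"spin": -0.8,"hand": 10}]}}

```text
time: 5.07
tool_pos: [0.4339, -0.2696, 0.0214]
tool_rot: [-3.013, -0.886, -0.003]
wrist_force: [0.3, 3.4, 3.1]
width: 0.186
grip_force: 58.8
```

```bash
cat >>h.py <<'E'
def hs(C=(.5175,-.2155)):
    o,R=pose();r=o['tool_pos'][:2]-C;ph=np.arctan2(r[1],r[0]);t=np.array([-np.sin(ph),np.cos(ph)])
    F=o['wrist_force'][:2];print('phi',(np.degrees(ph)%360).round(2),'r',np.hypot(*r).round(4),'Ft',(F@t).round(2),'Fr',(F@r/np.hypot(*r)).round(2));st()
E
python3 -c "
from h import *
hs()"
```

```text
phi 212.92 r 0.0996 Ft -2.7 Fr -2.16
t 5.07 p [ 0.4339 -0.2696  0.0214] yaw of tool x 32.78 z [ 0.001  0.001 -1.   ] F [0.35 3.44 3.1 ] w 15.9 g 58.8 q [-0.62 -0.12  1.74  0.    1.52  0.37]
```

Emit:
{"method": "jog_arm", "body": {"rows": [{"tx": 0.012,"ty": 0.279,"tz": 0,"spin": -0.8,"hand": 10},{"tx": 0.012,"ty": 0.279,"tz": 0,"spin": -0.8,"hand": 10},{"tx": 0.012,"ty": 0.279,"tz": 0,"spin": -0.8,"hand": 10},{"tx": 0.012,"ty": 0.279,"tz": 0,"spin": -0.8,"hand": 10},{"tx": 0.012,"ty": 0.279,"tz": 0,"spin": -0.8,"hand": 10},{"tx": 0.012,"ty": 0.279,"tz": 0,"spin": -0.8,"hand": 10},{"tx": 0.012,"ty": 0.279,"tz": 0,"spin": -0.8,"hand": 10}]}}

```text
time: 5.65
tool_pos: [0.4776, -0.3071, 0.0213]
tool_rot: [-2.628, -1.719, -0.002]
wrist_force: [-0.9, 4.2, 3.9]
width: 0.183
grip_force: 58.9
```

```bash
python3 -c "
from h import *
hs()"
```

```text
phi 246.45 r 0.0999 Ft -2.49 Fr -3.54
t 5.65 p [ 0.4776 -0.3071  0.0213] yaw of tool x 66.38 z [ 0.     0.001 -1.   ] F [-0.87  4.24  3.86] w 15.6 g 58.9 q [-0.63  0.04  1.59  0.    1.51 -0.22]
```

Emit:
{"method": "jog_arm", "body": {"rows": [{"tx": 0.007,"ty": 0.14,"tz": 0,"spin": -0.4,"hand": 10},{"tx": 0.007,"ty": 0.14,"tz": 0,"spin": -0.4,"hand": 10},{"tx": 0.007,"ty": 0.14,"tz": 0,"spin": -0.4,"hand": 10},{"tx": 0.007,"ty": 0.14,"tz": 0,"spin": -0.4,"hand": 10}]}}

```text
time: 5.98
tool_pos: [0.4921, -0.3122, 0.0212]
tool_rot: [-2.476, -1.929, 0.002]
wrist_force: [-19.2, 6.7, 12.7]
width: 0.186
grip_force: 61.0
```

```bash
python3 -c "
from h import *
hs()"
```

```text
phi 255.28 r 0.1 Ft -20.24 Fr -1.63
t 5.98 p [ 0.4921 -0.3122  0.0212] yaw of tool x 75.84 z [-0.003  0.001 -1.   ] F [-19.16   6.72  12.69] w 15.9 g 61.0 q [-0.62  0.08  1.54 -0.    1.52 -0.38]
```

Emit:
{"method": "jog_arm", "body": {"rows": [{"tx": 0,"ty": -0.05,"tz": 0,"spin": 0,"hand": 10},{"tx": 0,"ty": 0,"tz": 0,"spin": 0,"hand": 60},{"tx": 0,"ty": 0,"tz": 0,"spin": 0,"hand": 60},{"tx": 0,"ty": 0,"tz": 0,"spin": 0,"hand": 60},{"tx": 0,"ty": 0,"tz": -0.4,"spin": 0,"hand": 60},{"tx": 0,"ty": 0,"tz": -0.7,"spin": 0,"hand": 60},{"tx": 0,"ty": 0,"tz": -0.9,"spin": 0,"hand": 60},{"tx": 0,"ty": 0,"tz": -0.8,"spin": 0,"hand": 85},{"tx": 0,"ty": 0,"tz": -0.4,"spin": 0,"hand": 85},{"tx": 0,"ty": 0,"tz": 0,"spin": 0.8,"hand": 85},{"tx": 0,"ty": 0,"tz": 0,"spin": 0.9,"hand": 85},{"tx": 0,"ty": 0,"tz": 0,"spin": 0.9,"hand": 85},{"tx": 0,"ty": 0,"tz": 0,"spin": 0.9,"hand": 85},{"tx": 0,"ty": 0,"tz": 0,"spin": 0.9,"hand": 85},{"tx": 0,"ty": 0,"tz": 0,"spin": 0.9,"hand": 85},{"tx": 0,"ty": 0,"tz": 0,"spin": 0.9,"hand": 85},{"tx": 0,"ty": 0,"tz": 0,"spin": 0.9,"hand": 85},{"tx": 0,"ty": 0,"tz": 0,"spin": 0.9,"hand": 85}]}}

```text
time: 7.48
tool_pos: [0.4915, -0.3123, 0.1166]
tool_rot: [-3.052, -0.745, 0.0]
wrist_force: [0.0, -0.2, -0.5]
width: 0.996
grip_force: 0.0
```

```bash
python3 -c "
from h import *
hs();to(.429,-.024,.115,27);print(arm.get_obs()['tau'].round(1))
c=arm.calibration('wrist');p,d=arm.snapshot('wrist');W=wcloud(d,c).reshape(-1,3)
for C in((.4285,-.023,.074),(.596,-.13,.06),(.492,-.312,.098)):
    m=(np.hypot(W[:,0]-C[0],W[:,1]-C[1])<.03)&(abs(W[:,2]-C[2])<.012);q=W[m];print(m.sum(),q.mean(0).round(4),q.min(0).round(4),q.max(0).round(4)) if m.any() else 0"
```

```text
phi 254.97 r 0.1002 Ft 0.05 Fr 0.15
t 7.48 p [ 0.4915 -0.3123  0.1166] yaw of tool x 27.44 z [-0.  0. -1.] F [ 0.01 -0.16 -0.49] w 85.1 g 0.0 q [-0.62  0.04  1.42 -0.    1.68  0.47]
units [ 2.58 -9.49  0.06] spin 0.07
[  0.  -43.7 -41.9  -0.    0.   -1.5]
274 [ 0.5885 -0.1357  0.0543] [ 0.5821 -0.1469  0.048 ] [ 0.5979 -0.1174  0.0579]
471 [ 0.4947 -0.3113  0.0964] [ 0.4851 -0.3211  0.086 ] [ 0.5015 -0.3034  0.1011]
```

Emit:
{"method": "jog_arm", "body": {"rows": [{"tx": 0.1,"ty": -0.4,"tz": 0,"spin": 0,"hand": 85},{"tx": 0.2,"ty": -0.75,"tz": 0,"spin": 0,"hand": 85},{"tx": 0.25,"ty": -0.9,"tz": 0,"spin": 0,"hand": 85},{"tx": 0.25,"ty": -0.9,"tz": 0,"spin": 0,"hand": 85},{"tx": 0.25,"ty": -0.9,"tz": 0,"spin": 0,"hand": 85},{"tx": 0.25,"ty": -0.9,"tz": 0,"spin": 0,"hand": 85},{"tx": 0.25,"ty": -0.9,"tz": 0,"spin": 0,"hand": 85},{"tx": 0.25,"ty": -0.9,"tz": 0,"spin": 0,"hand": 85}]}}

```text
time: 8.2
tool_pos: [0.4472, -0.1114, 0.1167]
tool_rot: [-3.049, -0.757, -0.0]
wrist_force: [0.1, -0.2, -0.0]
width: 0.996
grip_force: 0.0
```

```bash
python3 -c "
from h import *
st();print(arm.get_obs()['tau'].round(1))
c=arm.calibration('wrist');p,d=snap('wrist','w4.png')[:2];W=wcloud(d,c).reshape(-1,3)
for C in((.4285,-.023,.074),(.596,-.13,.06)):
    m=(np.hypot(W[:,0]-C[0],W[:,1]-C[1])<.03)&(abs(W[:,2]-C[2])<.007);q=W[m];print(m.sum(),q.mean(0).round(4),q.min(0).round(4),q.max(0).round(4)) if m.any() else 0
to(.429,-.024,.115,27)"
```

```text
t 8.2 p [ 0.4472 -0.1114  0.1167] yaw of tool x 27.9 z [ 0.  0. -1.] F [ 0.08 -0.16 -0.02] w 85.1 g 0.0 q [-0.32 -0.29  1.72  0.    1.71  0.77]
[ -3.9 -27.1 -42.6  -0.1   0.   -0.9]
933 [ 0.4323 -0.0248  0.0708] [ 0.4158 -0.0389  0.0671] [ 0.4464 -0.009   0.0775]
1166 [ 0.599  -0.1283  0.0559] [ 0.5829 -0.1461  0.0531] [ 0.6171 -0.1118  0.0628]
units [ 0.79 -2.73  0.08] spin 0.18
```

View pics/w4.png

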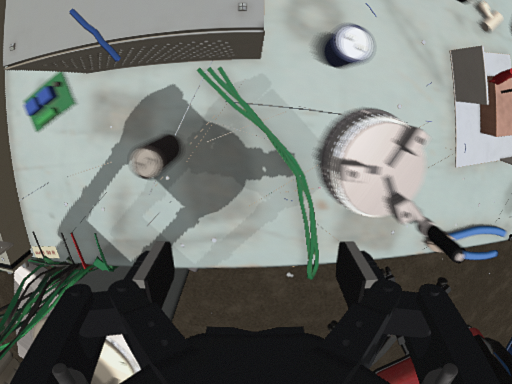

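The wrist view shows the tall can at (150,160), with a clear path to it and the jaws open. Moving on above it.

Emit:
{"method": "jog_arm", "body": {"rows": [{"tx": 0.25,"ty": -0.8,"tz": 0,"spin": 0.1,"hand": 85},{"tx": 0.25,"ty": -0.8,"tz": 0,"spin": 0.1,"hand": 85},{"tx": 0.2,"ty": -0.7,"tz": 0,"spin": 0,"hand": 85},{"tx": 0.12,"ty": -0.43,"tz": 0,"spin": 0,"hand": 85},{"tx": 0,"ty": 0,"tz": 0,"spin": 0,"hand": 85},{"tx": 0,"ty": 0,"tz": 0,"spin": 0,"hand": 85}]}}

```text
time: 8.75
tool_pos: [0.4325, -0.0285, 0.1168]
tool_rot: [3.056, 0.726, 0.001]
wrist_force: [0.4, 0.3, -0.8]
width: 0.993
grip_force: 0.0
```

```bash
python3 -c "
from h import *
st();print(arm.get_obs()['tau'].round(1))
c=arm.calibration('wrist');p,d=snap('wrist')[:2];W=wcloud(d,c).reshape(-1,3)
for C in((.4285,-.023,.074),):
    m=(np.hypot(W[:,0]-C[0],W[:,1]-C[1])<.03)&(abs(W[:,2]-C[2])<.007);q=W[m];print(m.sum(),q.mean(0).round(4),q.min(0).round(4),q.max(0).round(4)) if m.any() else 0
to(.43,-.024,-.004,27)"
```

```text
t 8.75 p [ 0.4325 -0.0285  0.1168] yaw of tool x 26.74 z [ 0.001 -0.    -1.   ] F [ 0.37  0.29 -0.81] w 84.8 g 0.0 q [-0.14 -0.37  1.78 -0.    1.73  0.96]
[  0.8 -26.2 -41.8   0.1   0.1   0.1]
1009 [ 0.4326 -0.0232  0.0708] [ 0.4165 -0.0383  0.067 ] [ 0.4465 -0.0086  0.0783]
units [-0.   -0.19  4.03] spin -0.06
```

Emit:
{"method": "jog_arm", "body": {"rows": [{"tx": 0.02,"ty": -0.18,"tz": 0.4,"spin": 0,"hand": 85},{"tx": 0,"ty": 0,"tz": 0.6,"spin": 0,"hand": 85},{"tx": 0,"ty": 0,"tz": 0.7,"spin": 0,"hand": 85},{"tx": 0,"ty": 0,"tz": 0.7,"spin": 0,"hand": 85},{"tx": 0,"ty": 0,"tz": 0.7,"spin": 0,"hand": 85},{"tx": 0,"ty": 0,"tz": 0.6,"spin": 0,"hand": 85},{"tx": 0,"ty": 0,"tz": 0.3,"spin": 0,"hand": 85}]}}

```text
time: 9.38
tool_pos: [0.4293, -0.0247, -0.0061]
tool_rot: [-3.057, -0.72, 0.006]
wrist_force: [-0.9, 0.1, 0.4]
width: 0.996
grip_force: 0.0
```

```bash
python3 -c "
from h import *
st();to(.431,-.0235,-.004,27)"
```

```text
t 9.38 p [ 0.4293 -0.0247 -0.0061] yaw of tool x 26.5 z [-0.004  0.    -1.   ] F [-0.88  0.07  0.41] w 85.0 g 0.0 q [-0.14 -0.33  1.97 -0.    1.5   0.97]
units [ 0.07 -0.01 -0.07] spin -0.08
```

Emit:
{"method": "jog_arm", "body": {"rows": [{"tx": 0.03,"ty": 0,"tz": -0.05,"spin": 0,"hand": 45},{"tx": 0,"ty": 0,"tz": 0,"spin": 0,"hand": 45},{"tx": 0,"ty": 0,"tz": 0,"spin": 0,"hand": 40},{"tx": 0,"ty": 0,"tz": 0,"spin": 0,"hand": 35},{"tx": 0,"ty": 0,"tz": 0,"spin": 0,"hand": 20},{"tx": 0,"ty": 0,"tz": 0,"spin": 0,"hand": 20},{"tx": 0,"ty": 0,"tz": 0,"spin": 0,"hand": 20},{"tx": 0,"ty": 0,"tz": 0,"spin": 0,"hand": 20}]}}

```text
time: 10.05
tool_pos: [0.4326, -0.0236, -0.0003]
tool_rot: [3.057, 0.721, 0.004]
wrist_force: [-0.7, 0.4, 6.4]
width: 0.335
grip_force: 59.0
```

```bash
python3 -c "
from h import *
st();to(.5175,-.2155,.12)"
```

```text
t 10.05 p [ 4.326e-01 -2.360e-02 -3.000e-04] yaw of tool x 26.53 z [ 0.003 -0.    -1.   ] F [-0.74  0.44  6.44] w 28.6 g 59.0 q [-0.13 -0.33  1.96 -0.    1.51  0.97]
units [-0.32  6.99 -4.  ] spin 0
```

Emit:
{"method": "jog_arm", "body": {"rows": [{"tx": 0,"ty": 0,"tz": -0.3,"spin": 0,"hand": 20},{"tx": 0,"ty": 0,"tz": -0.7,"spin": 0,"hand": 20},{"tx": 0,"ty": 0,"tz": -0.8,"spin": 0,"hand": 20},{"tx": 0,"ty": 0,"tz": -0.8,"spin": 0,"hand": 20},{"tx": 0,"ty": 0,"tz": -0.8,"spin": 0,"hand": 20},{"tx": 0,"ty": 0,"tz": -0.5,"spin": 0,"hand": 20},{"tx": 0,"ty": 0.3,"tz": 0,"spin": 0,"hand": 20},{"tx": -0.03,"ty": 0.7,"tz": 0,"spin": 0,"hand": 20},{"tx": -0.04,"ty": 0.8,"tz": 0,"spin": 0,"hand": 20},{"tx": -0.05,"ty": 0.8,"tz": 0,"spin": 0,"hand": 20},{"tx": -0.05,"ty": 0.8,"tz": 0,"spin": 0,"hand": 20},{"tx": -0.05,"ty": 0.8,"tz": 0,"spin": 0,"hand": 20},{"tx": -0.05,"ty": 0.8,"tz": 0,"spin": 0,"hand": 20},{"tx": -0.05,"ty": 0.8,"tz": 0,"spin": 0,"hand": 20},{"tx": 0,"ty": 0.7,"tz": 0,"spin": 0,"hand": 20},{"tx": 0,"ty": 0.4,"tz": 0,"spin": 0,"hand": 20},{"tx": 0,"ty": 0.1,"tz": 0,"spin": 0,"hand": 20},{"tx": 0,"ty": 0,"tz": 0,"spin": 0,"hand": 20},{"tx": 0,"ty": 0,"tz": 0,"spin": 0,"hand": 20}]}}

```text
time: 11.63
tool_pos: [0.5164, -0.215, 0.1146]
tool_rot: [-3.057, -0.721, 0.001]
wrist_force: [0.4, -0.3, -0.5]
width: 0.334
grip_force: 59.3
```

```bash
python3 -c "
from h import *
snap('wrist','w5.png');st();to(.5175,-.2155,.05)
p,d,c=snap('scene','s5.png');cv2.imwrite('pics/s5c.png',cv2.resize(cv2.imread('pics/s5.png')[100:270,190:340],None,fx=3.5,fy=3.5))"
```

```text
t 11.68 p [ 0.5165 -0.2148  0.115 ] yaw of tool x 26.56 z [-0.     0.001 -1.   ] F [-0.    1.24 -0.11] w 28.7 g 59.3 q [-0.46 -0.02  1.48  0.    1.68  0.65]
units [0.02 0.04 2.17] spin 0
```

View pics/s5c.png

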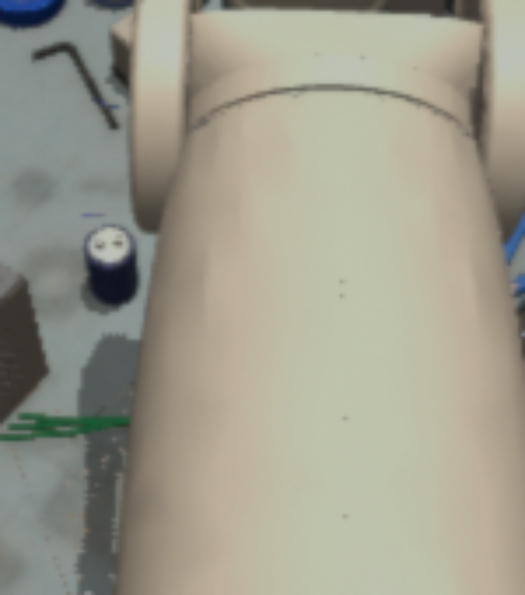

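The arm hides the chuck in that view, and the short can is untouched at (110,260). I'll check the held can with wrist depth.

```bash
python3 -c "
from h import *
c=arm.calibration('wrist');p,d=arm.snapshot('wrist');W=wcloud(d,c);st()
m=(np.hypot(W[...,0]-.517,W[...,1]+.215)<.03)&(W[...,2]>.08)&(W[...,2]<.2)
q=W[m];
for a in np.arange(.08,.2,.01):
    k=q[(q[:,2]>=a)&(q[:,2]<a+.01)]
    if len(k):print(a.round(2),len(k),k.min(0).round(4),k.max(0).round(4))
j=W[(np.hypot(W[...,0]-.517,W[...,1]+.215)<.055)&(W[...,2]>.062)&(W[...,2]<.074)];print(len(j),j.min(0),j.max(0))"
```

```text
t 11.78 p [ 0.5167 -0.2148  0.1154] yaw of tool x 26.59 z [ 0.  0. -1.] F [-0.21  0.26 -1.08] w 28.4 g 59.3 q [-0.45 -0.02  1.48  0.    1.68  0.65]
0.11 48 [ 0.5155 -0.2268  0.1175] [ 0.5314 -0.2014  0.12  ]
0.12 238 [ 0.513  -0.2283  0.12  ] [ 0.5317 -0.2012  0.13  ]
0.13 282 [ 0.5131 -0.2278  0.1301] [ 0.5315 -0.2014  0.1399]
0.14 336 [ 0.5123 -0.2289  0.14  ] [ 0.5316 -0.2014  0.15  ]
0.15 439 [ 0.5136 -0.2304  0.15  ] [ 0.536  -0.1934  0.16  ]
0.16 914 [ 0.5105 -0.2382  0.16  ] [ 0.5366 -0.1881  0.17  ]
0.17 1150 [ 0.501  -0.2381  0.17  ] [ 0.5371 -0.1882  0.18  ]
0.18 3389 [ 0.5008 -0.238   0.18  ] [ 0.5369 -0.1879  0.19  ]
0.19 1212 [ 0.5006 -0.2354  0.19  ] [ 0.5404 -0.1855  0.2   ]
1082 [ 0.49202563 -0.25653596  0.06212081] [ 0.56855731 -0.1693598   0.07063798]
```

Emit:
{"method": "jog_arm", "body": {"rows": [{"tx": 0.02,"ty": 0.03,"tz": 0.3,"spin": 0,"hand": 20},{"tx": 0,"ty": 0,"tz": 0.5,"spin": 0,"hand": 20},{"tx": 0,"ty": 0,"tz": 0.5,"spin": 0,"hand": 20},{"tx": 0,"ty": 0,"tz": 0.4,"spin": 0,"hand": 20},{"tx": 0,"ty": 0,"tz": 0.3,"spin": 0,"hand": 20},{"tx": 0,"ty": 0,"tz": 0.15,"spin": 0,"hand": 20},{"tx": 0,"ty": 0,"tz": 0,"spin": 0,"hand": 20},{"tx": 0,"ty": 0,"tz": 0,"spin": 0,"hand": 20}]}}

```text
time: 12.45
tool_pos: [0.5178, -0.2163, 0.0509]
tool_rot: [3.058, 0.721, 0.0]
wrist_force: [-0.6, -0.4, -1.1]
width: 0.33
grip_force: 59.3
```

```bash
python3 -c "
from h import *
st()"
```

```text
t 12.45 p [ 0.5178 -0.2163  0.0509] yaw of tool x 26.53 z [ 0. -0. -1.] F [-0.64 -0.41 -1.08] w 28.1 g 59.3 q [-0.46  0.01  1.57 -0.    1.57  0.65]
```

Emit:
{"method": "jog_arm", "body": {"rows": [{"tx": 0,"ty": 0,"tz": 0.05,"spin": 0,"hand": 20},{"tx": 0,"ty": 0,"tz": 0.05,"spin": 0,"hand": 20},{"tx": 0,"ty": 0,"tz": 0.05,"spin": 0,"hand": 20},{"tx": 0,"ty": 0,"tz": 0.04,"spin": 0,"hand": 20},{"tx": 0,"ty": 0,"tz": 0,"spin": 0,"hand": 20}]}}

```text
time: 12.87
tool_pos: [0.518, -0.2164, 0.0457]
tool_rot: [3.057, 0.72, 0.001]
wrist_force: [-0.8, 0.7, 2.3]
width: 0.331
grip_force: 59.6
```

Emit:
{"method": "jog_arm", "body": {"rows": [{"tx": 0,"ty": 0,"tz": 0.03,"spin": 0,"hand": 20},{"tx": 0,"ty": 0,"tz": 0,"spin": 0,"hand": 20}]}}

```text
time: 13.03
tool_pos: [0.5181, -0.2164, 0.0457]
tool_rot: [3.057, 0.72, 0.002]
wrist_force: [-2.7, 1.6, 6.7]
width: 0.333
grip_force: 60.0
```

Emit:
{"method": "jog_arm", "body": {"rows": [{"tx": 0,"ty": 0,"tz": -0.03,"spin": 0,"hand": 35},{"tx": 0,"ty": 0,"tz": 0,"spin": 0,"hand": 45},{"tx": 0,"ty": 0,"tz": 0,"spin": 0,"hand": 60},{"tx": 0,"ty": 0,"tz": 0,"spin": 0,"hand": 70},{"tx": 0,"ty": 0,"tz": 0,"spin": 0,"hand": 70},{"tx": 0,"ty": 0,"tz": -0.3,"spin": 0,"hand": 70},{"tx": 0,"ty": 0,"tz": -0.6,"spin": 0,"hand": 70},{"tx": 0,"ty": 0,"tz": -0.7,"spin": 0,"hand": 70},{"tx": 0,"ty": 0,"tz": -0.6,"spin": 0,"hand": 70},{"tx": 0,"ty": 0,"tz": -0.3,"spin": 0,"hand": 70},{"tx": 0,"ty": 0,"tz": -0.2,"spin": 0,"hand": 70},{"tx": 0,"ty": 0,"tz": 0,"spin": 0,"hand": 70}]}}

```text
time: 14.03
tool_pos: [0.5183, -0.2166, 0.1275]
tool_rot: [3.056, 0.72, 0.003]
wrist_force: [-0.4, -0.1, 0.3]
width: 0.821
grip_force: 0.0
```

```bash
python3 -c "
from h import *
c=arm.calibration('wrist');p,d=snap('wrist','w6.png')[:2];W=wcloud(d,c);st()
r=np.hypot(W[...,0]-.5175,W[...,1]+.2155)
for lo,hi in((.108,.128),(.075,.108)):
    q=W[(r<.03)&(W[...,2]>lo)&(W[...,2]<hi)];print(lo,len(q),q.mean(0).round(4),q.min(0).round(4),q.max(0).round(4))
q=W[(np.hypot(W[...,0]-.4915,W[...,1]+.3123)<.025)&(W[...,2]>.093)&(W[...,2]<.104)];print('grip',len(q),q.mean(0).round(4),q.min(0),q.max(0))
to(.4915,-.3123,.115,75)"
```

```text
t 14.08 p [ 0.5178 -0.2163  0.1261] yaw of tool x 26.52 z [ 0. -0. -1.] F [ 0.27 -0.81 -0.73] w 70.2 g 0.0 q [-0.46 -0.02  1.46 -0.    1.7   0.65]
0.108 1403 [ 0.5197 -0.2171  0.1164] [ 0.5029 -0.2329  0.108 ] [ 0.533  -0.203   0.1238]
0.075 429 [ 0.5288 -0.2123  0.0923] [ 0.514  -0.23    0.0751] [ 0.533 -0.203  0.108]<string>:7: RuntimeWarning: Mean of empty slice.
  ret = um.true_divide(
Traceback (most recent call last):
ValueError: zero-size array to reduction operation minimum which has no identity
```

View pics/w6.png

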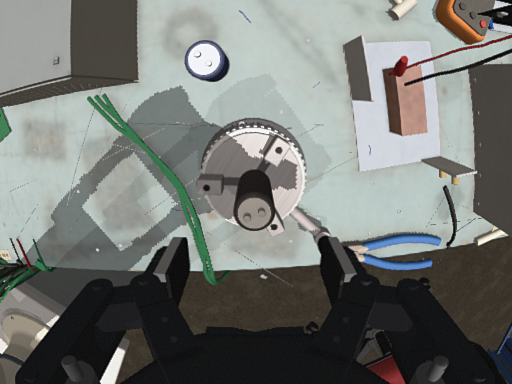

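The can stands upright, terminals up, centred between the open jaws at (255,200). The grip is partly hidden behind the right finger at (335,245), where I left it. Back to the handle.

```bash
python3 -c "
from h import *
to(.492,-.3122,.115,75)"
```

```text
units [-2.2   2.47  0.37] spin -8.08
```

Emit:
{"method": "jog_arm", "body": {"rows": [{"tx": -0.25,"ty": 0.27,"tz": 0,"spin": 0,"hand": 60},{"tx": -0.5,"ty": 0.55,"tz": 0,"spin": 0,"hand": 60},{"tx": -0.6,"ty": 0.7,"tz": 0.1,"spin": 0,"hand": 60},{"tx": -0.5,"ty": 0.6,"tz": 0.1,"spin": 0,"hand": 60},{"tx": -0.35,"ty": 0.35,"tz": 0.1,"spin": 0,"hand": 60},{"tx": 0,"ty": 0,"tz": 0,"spin": -0.8,"hand": 60},{"tx": 0,"ty": 0,"tz": 0,"spin": -0.9,"hand": 60},{"tx": 0,"ty": 0,"tz": 0,"spin": -0.9,"hand": 60},{"tx": 0,"ty": 0,"tz": 0,"spin": -0.9,"hand": 60},{"tx": 0,"ty": 0,"tz": 0,"spin": -0.9,"hand": 60},{"tx": 0,"ty": 0,"tz": 0,"spin": -0.9,"hand": 60},{"tx": 0,"ty": 0,"tz": 0,"spin": -0.9,"hand": 60},{"tx": 0,"ty": 0,"tz": 0,"spin": -0.9,"hand": 60},{"tx": 0,"ty": 0,"tz": 0,"spin": -0.9,"hand": 60},{"tx": 0,"ty": 0,"tz": 0,"spin": 0,"hand": 60}]}}

```text
time: 15.33
tool_pos: [0.4911, -0.312, 0.1157]
tool_rot: [-2.496, -1.905, 0.001]
wrist_force: [0.1, -1.2, 0.3]
width: 0.704
grip_force: 0.0
```

```bash
python3 -c "
from h import *
c=arm.calibration('wrist');p,d=arm.snapshot('wrist');W=wcloud(d,c);st()
q=W[(np.hypot(W[...,0]-.4915,W[...,1]+.3123)<.025)&(W[...,2]>.09)&(W[...,2]<.104)];print('grip',len(q));
if len(q): print(q.mean(0).round(4),q.min(0),q.max(0))
to(.492,-.3122,.020,75)"
```

```text
t 15.38 p [ 0.4912 -0.312   0.1158] yaw of tool x 74.41 z [-0.001  0.001 -1.   ] F [ 0.98  0.04 -0.8 ] w 59.9 g 0.0 q [-0.62  0.04  1.42  0.    1.68 -0.35]
grip 437
[ 0.493  -0.3103  0.097 ] [ 0.48429952 -0.31939262  0.09002836] [ 0.50109214 -0.30322976  0.10062145]
units [-0.    0.03  3.19] spin -0.1
```

Emit:
{"method": "jog_arm", "body": {"rows": [{"tx": 0,"ty": 0.03,"tz": 0.4,"spin": 0,"hand": 60},{"tx": 0,"ty": 0,"tz": 0.7,"spin": 0,"hand": 60},{"tx": 0,"ty": 0,"tz": 0.7,"spin": 0,"hand": 60},{"tx": 0,"ty": 0,"tz": 0.7,"spin": 0,"hand": 60},{"tx": 0,"ty": 0,"tz": 0.45,"spin": 0,"hand": 60},{"tx": 0,"ty": 0,"tz": 0.2,"spin": 0,"hand": 60},{"tx": 0,"ty": 0,"tz": 0,"spin": 0,"hand": 10},{"tx": 0,"ty": 0,"tz": 0,"spin": 0,"hand": 10},{"tx": 0,"ty": 0,"tz": 0,"spin": 0,"hand": 10},{"tx": 0,"ty": 0,"tz": 0,"spin": 0,"hand": 10},{"tx": 0,"ty": 0,"tz": 0,"spin": 0,"hand": 10},{"tx": 0,"ty": 0,"tz": 0,"spin": 0,"hand": 10}]}}

```text
time: 16.38
tool_pos: [0.4918, -0.3124, 0.0245]
tool_rot: [-2.5, -1.901, 0.002]
wrist_force: [-6.5, 2.4, 5.1]
width: 0.181
grip_force: 58.7
```

```bash
python3 -c "
from h import *
hs()"
```

```text
phi 255.13 r 0.1003 Ft -6.92 Fr -0.66
t 16.38 p [ 0.4918 -0.3124  0.0245] yaw of tool x 74.49 z [-0.001 -0.    -1.   ] F [-6.52  2.41  5.11] w 15.4 g 58.7 q [-0.62  0.08  1.54 -0.    1.52 -0.35]
```

Emit:
{"method": "jog_arm", "body": {"rows": [{"tx": 0.003,"ty": -0.14,"tz": 0,"spin": 0.4,"hand": 10},{"tx": 0.012,"ty": -0.279,"tz": 0,"spin": 0.8,"hand": 10},{"tx": 0.012,"ty": -0.279,"tz": 0,"spin": 0.8,"hand": 10},{"tx": 0.012,"ty": -0.279,"tz": 0,"spin": 0.8,"hand": 10},{"tx": 0.012,"ty": -0.279,"tz": 0,"spin": 0.8,"hand": 10},{"tx": 0.012,"ty": -0.279,"tz": 0,"spin": 0.8,"hand": 10},{"tx": 0.012,"ty": -0.279,"tz": 0,"spin": 0.8,"hand": 10},{"tx": 0.012,"ty": -0.279,"tz": 0,"spin": 0.8,"hand": 10},{"tx": 0.012,"ty": -0.279,"tz": 0,"spin": 0.8,"hand": 10},{"tx": 0.003,"ty": -0.14,"tz": 0,"spin": 0.4,"hand": 10}]}}

```text
time: 17.22
tool_pos: [0.4337, -0.2695, 0.0246]
tool_rot: [3.023, 0.839, 0.0]
wrist_force: [-3.5, -5.2, 0.3]
width: 0.189
grip_force: 58.8
```

```bash
python3 -c "
from h import *
hs()"
```

```text
phi 212.82 r 0.0997 Ft 2.49 Fr 5.78
t 17.22 p [ 0.4337 -0.2695  0.0246] yaw of tool x 31.01 z [ 0.001 -0.005 -1.   ] F [-3.51 -5.22  0.3 ] w 16.2 g 58.8 q [-0.62 -0.12  1.74 -0.    1.52  0.41]
```

Emit:
{"method": "jog_arm", "body": {"rows": [{"tx": -0.01,"ty": -0.14,"tz": 0,"spin": 0.4,"hand": 10},{"tx": -0.005,"ty": -0.14,"tz": 0,"spin": 0.4,"hand": 10},{"tx": 0.003,"ty": -0.14,"tz": 0,"spin": 0.4,"hand": 10},{"tx": 0.003,"ty": -0.14,"tz": 0,"spin": 0.4,"hand": 10},{"tx": 0.002,"ty": -0.07,"tz": 0,"spin": 0.2,"hand": 10}]}}

```text
time: 17.63
tool_pos: [0.425, -0.2529, 0.0245]
tool_rot: [3.088, 0.554, 0.0]
wrist_force: [-3.3, -4.8, 0.9]
width: 0.184
grip_force: 59.0
```

```bash
python3 -c "
from h import *
hs()"
```

```text
phi 202.01 r 0.0997 Ft 3.23 Fr 4.85
t 17.63 p [ 0.425  -0.2529  0.0245] yaw of tool x 20.34 z [ 0.001 -0.004 -1.   ] F [-3.29 -4.82  0.95] w 15.7 g 59.0 q [-0.6  -0.17  1.78 -0.    1.53  0.61]
```

Small steps now, 1.2° per row, watching the tangential force.

Emit:
{"method": "jog_arm", "body": {"rows": [{"tx": -0.01,"ty": -0.07,"tz": 0,"spin": 0.2,"hand": 10},{"tx": 0,"ty": -0.07,"tz": 0,"spin": 0.2,"hand": 10},{"tx": 0,"ty": -0.07,"tz": 0,"spin": 0.2,"hand": 10}]}}

```text
time: 17.88
tool_pos: [0.4229, -0.247, 0.0245]
tool_rot: [3.104, 0.458, 0.001]
wrist_force: [-3.4, -4.9, 3.2]
width: 0.185
grip_force: 59.2
```

```bash
python3 -c "
from h import *
hs()"
```

```text
phi 198.4 r 0.0997 Ft 3.6 Fr 4.83
t 17.88 p [ 0.4229 -0.247   0.0245] yaw of tool x 16.79 z [ 0.001 -0.004 -1.   ] F [-3.45 -4.94  3.19] w 15.8 g 59.2 q [-0.6  -0.18  1.79 -0.    1.53  0.68]
```

Emit:
{"method": "jog_arm", "body": {"rows": [{"tx": -0.01,"ty": -0.05,"tz": 0,"spin": 0.15,"hand": 10},{"tx": 0,"ty": -0.05,"tz": 0,"spin": 0.15,"hand": 10}]}}

```text
time: 18.05
tool_pos: [0.422, -0.244, 0.0245]
tool_rot: [3.111, 0.41, 0.002]
wrist_force: [-2.9, -5.5, 4.7]
width: 0.185
grip_force: 59.3
```

```bash
python3 -c "
from h import *
hs()"
```

```text
phi 196.64 r 0.0997 Ft 4.42 Fr 4.36
t 18.05 p [ 0.422  -0.244   0.0245] yaw of tool x 15.01 z [ 0.002 -0.004 -1.   ] F [-2.91 -5.48  4.67] w 15.8 g 59.3 q [-0.59 -0.19  1.8  -0.    1.53  0.72]
```

Emit:
{"method": "jog_arm", "body": {"rows": [{"tx": 0,"ty": -0.05,"tz": 0,"spin": 0.15,"hand": 10},{"tx": 0,"ty": -0.05,"tz": 0,"spin": 0.15,"hand": 10},{"tx": 0,"ty": 0,"tz": 0,"spin": 0,"hand": 10}]}}

```text
time: 18.3
tool_pos: [0.4214, -0.2421, 0.0245]
tool_rot: [3.115, 0.36, 0.003]
wrist_force: [-2.0, -7.9, 3.4]
width: 0.183
grip_force: 59.2
```

```bash
python3 -c "
from h import *
hs()"
```

```text
phi 195.45 r 0.0997 Ft 7.04 Fr 4.04
t 18.3 p [ 0.4214 -0.2421  0.0245] yaw of tool x 13.19 z [ 0.002 -0.006 -1.   ] F [-2.02 -7.87  3.37] w 15.6 g 59.2 q [-0.59 -0.19  1.8  -0.    1.53  0.75]
```

Emit:
{"method": "jog_arm", "body": {"rows": [{"tx": 0,"ty": -0.05,"tz": 0,"spin": 0.05,"hand": 10},{"tx": 0,"ty": -0.05,"tz": 0,"spin": 0.05,"hand": 10},{"tx": 0,"ty": 0,"tz": 0,"spin": 0,"hand": 10}]}}

```text
time: 18.55
tool_pos: [0.421, -0.2404, 0.0246]
tool_rot: [3.114, 0.344, 0.003]
wrist_force: [-1.4, -12.1, 0.8]
width: 0.189
grip_force: 59.1
```

```bash
python3 -c "
from h import *
hs()"
```

```text
phi 194.46 r 0.0997 Ft 11.4 Fr 4.36
t 18.55 p [ 0.421  -0.2404  0.0246] yaw of tool x 12.6 z [ 0.003 -0.008 -1.   ] F [ -1.38 -12.13   0.76] w 16.1 g 59.1 q [-0.59 -0.2   1.81 -0.01  1.53  0.77]
```

Emit:
{"method": "jog_arm", "body": {"rows": [{"tx": 0,"ty": -0.05,"tz": 0,"spin": 0.05,"hand": 10},{"tx": 0,"ty": 0,"tz": 0,"spin": 0,"hand": 10},{"tx": 0,"ty": 0,"tz": 0,"spin": 0,"hand": 10}]}}

```text
time: 18.8
tool_pos: [0.4208, -0.2396, 0.0246]
tool_rot: [3.114, 0.335, 0.004]
wrist_force: [-1.3, -14.6, -0.4]
width: 0.187
grip_force: 59.0
```

```bash
python3 -c "
from h import *
hs()"
```

```text
phi 193.98 r 0.0997 Ft 13.89 Fr 4.83
t 18.8 p [ 0.4208 -0.2396  0.0246] yaw of tool x 12.29 z [ 0.003 -0.009 -1.   ] F [ -1.33 -14.65  -0.35] w 16.0 g 59.0 q [-0.58 -0.2   1.81 -0.01  1.52  0.77]
```

Emit:
{"method": "jog_arm", "body": {"rows": [{"tx": -0.03,"ty": 0.06,"tz": 0,"spin": 0,"hand": 10},{"tx": 0,"ty": 0.05,"tz": 0,"spin": 0,"hand": 10},{"tx": 0,"ty": 0,"tz": 0,"spin": 0,"hand": 10}]}}

```text
time: 19.05
tool_pos: [0.4211, -0.2413, 0.0245]
tool_rot: [3.118, 0.337, 0.006]
wrist_force: [1.1, -7.9, 1.2]
width: 0.183
grip_force: 59.2
```

```bash
python3 -c "
from h import *
hs()"
```

```text
phi 194.99 r 0.0998 Ft 7.93 Fr 0.95
t 19.05 p [ 0.4211 -0.2413  0.0245] yaw of tool x 12.34 z [ 0.004 -0.005 -1.   ] F [ 1.13 -7.91  1.21] w 15.7 g 59.2 q [-0.59 -0.2   1.81 -0.    1.53  0.77]
```

Emit:
{"method": "jog_arm", "body": {"rows": [{"tx": 0,"ty": -0.06,"tz": 0,"spin": 0,"hand": 10},{"tx": 0,"ty": -0.06,"tz": 0,"spin": 0,"hand": 10},{"tx": 0,"ty": 0,"tz": 0,"spin": 0,"hand": 10}]}}

```text
time: 19.3
tool_pos: [0.4206, -0.2393, 0.0246]
tool_rot: [3.114, 0.336, 0.007]
wrist_force: [2.3, -13.5, -2.0]
width: 0.182
grip_force: 59.0
```

```bash
python3 -c "
from h import *
hs()"
```

```text
phi 193.8 r 0.0998 Ft 13.65 Fr 1.01
t 19.3 p [ 0.4206 -0.2393  0.0246] yaw of tool x 12.31 z [ 0.005 -0.009 -1.   ] F [  2.28 -13.5   -2.  ] w 15.6 g 59.0 q [-0.58 -0.2   1.81 -0.    1.52  0.77]
```

Tight at about 13.7 N. Opening straight from here, then lifting.

Emit:
{"method": "jog_arm", "body": {"rows": [{"tx": 0,"ty": 0,"tz": 0,"spin": 0,"hand": 60},{"tx": 0,"ty": 0.03,"tz": 0,"spin": 0,"hand": 60},{"tx": 0,"ty": 0.03,"tz": 0,"spin": 0,"hand": 60},{"tx": 0,"ty": 0.03,"tz": 0,"spin": 0,"hand": 60},{"tx": 0,"ty": 0,"tz": -0.3,"spin": 0,"hand": 60},{"tx": 0,"ty": 0,"tz": -0.6,"spin": 0,"hand": 60},{"tx": 0,"ty": 0,"tz": -0.8,"spin": 0,"hand": 60},{"tx": 0,"ty": 0,"tz": -0.9,"spin": 0,"hand": 60},{"tx": 0,"ty": 0,"tz": -0.9,"spin": 0,"hand": 60},{"tx": 0,"ty": 0,"tz": -0.6,"spin": 0,"hand": 60},{"tx": 0,"ty": 0,"tz": -0.3,"spin": 0,"hand": 60},{"tx": 0,"ty": 0,"tz": 0,"spin": 0,"hand": 60}]}}

```text
time: 20.3
tool_pos: [0.4205, -0.2382, 0.1575]
tool_rot: [3.12, 0.34, 0.006]
wrist_force: [0.5, -0.0, 0.2]
width: 0.701
grip_force: 0.0
```

```bash
python3 -c "
from h import *
c=arm.calibration('wrist');p,d=arm.snapshot('wrist');W=wcloud(d,c);st()
def box(C,rad,lo,hi,n):
    q=W[(np.hypot(W[...,0]-C[0],W[...,1]-C[1])<rad)&(W[...,2]>lo)&(W[...,2]<hi)]
    print(n,len(q),*(f(0).round(4) for f in(q.mean,q.min,q.max)) if len(q) else '')
box((.5175,-.2155),.03,.110,.127,'can top');box((.5175,-.2155),.03,.075,.11,'can side');box((.421,-.24),.025,.092,.104,'grip');box((.597,-.13),.03,.054,.066,'short')
r=np.hypot(W[...,0]-.518,W[...,1]+.216);j=W[(r<.055)&(r>.0165)&(W[...,2]>.063)&(W[...,2]<.073)]
dv=j[:,:2]-[.518,-.216];an=np.degrees(np.arctan2(*dv.T[::-1]));h=np.hypot(*dv.T)
for k in(-5,115,-125):
    m=abs((an-k+180)%360-180)<25;print('jaw',k,m.sum(),np.percentile(h[m],[2,98]).round(4) if m.any() else '')"
```

```text
t 20.35 p [ 0.42   -0.2379  0.1554] yaw of tool x 12.43 z [ 0.002 -0.001 -1.   ] F [0.31 0.33 0.03] w 60.1 g 0.0 q [-0.59 -0.23  1.6   0.    1.77  0.77]
can top 1228 [ 0.5187 -0.2161  0.1168] [ 0.5038 -0.2309  0.1109] [ 0.5337 -0.2013  0.1233]
can side 30 [ 0.5061 -0.2198  0.0936] [ 0.5038 -0.2288  0.0764] [ 0.5111 -0.2085  0.1081]
grip 293 [ 0.425  -0.2443  0.0975] [ 0.4164 -0.2529  0.0922] [ 0.432  -0.2365  0.1008]
short 0
jaw -5 247 [0.0234 0.0375]
jaw 115 340 [0.0172 0.0362]
jaw -125 333 [0.0169 0.0357]
```

Emit:
{"method": "jog_arm", "body": {"rows": [{"tx": -0.3,"ty": 0.35,"tz": 0,"spin": 0,"hand": 60},{"tx": -0.65,"ty": 0.7,"tz": 0,"spin": 0,"hand": 60},{"tx": -0.65,"ty": 0.7,"tz": 0,"spin": 0,"hand": 60},{"tx": -0.65,"ty": 0.7,"tz": 0,"spin": 0,"hand": 60},{"tx": -0.65,"ty": 0.7,"tz": 0,"spin": 0,"hand": 60},{"tx": -0.65,"ty": 0.7,"tz": 0,"spin": 0,"hand": 60},{"tx": -0.65,"ty": 0.7,"tz": 0,"spin": 0,"hand": 60},{"tx": -0.65,"ty": 0.7,"tz": 0,"spin": 0,"hand": 60},{"tx": -0.65,"ty": 0.7,"tz": 0,"spin": 0,"hand": 60},{"tx": -0.6,"ty": 0.7,"tz": 0,"spin": 0,"hand": 60},{"tx": -0.3,"ty": 0.35,"tz": 0,"spin": 0,"hand": 60},{"tx": 0,"ty": 0,"tz": 0,"spin": 0,"hand": 60}]}}

```text
time: 21.35
tool_pos: [0.2752, -0.4852, 0.1519]
tool_rot: [-3.12, -0.335, 0.003]
wrist_force: [0.7, -0.4, -0.4]
width: 0.704
grip_force: 0.0
```

```bash
cat > chk.py <<'E'
from h import *
from scipy.optimize import least_squares as ls
st()
a=np.load('a.npz')
for n in('top','scene'):
    p,d,c=snap(n,n+'_end.png')
    for nm,D,g in(('before',a['d2' if n=='top' else 'd'],(.417,-.208)),('now',d,(.423,-.243))):
        W=cloud(D,c)
        def box(C,rad,lo,hi,n):
            q=W[(np.hypot(W[...,0]-C[0],W[...,1]-C[1])<rad)&(W[...,2]>lo)&(W[...,2]<hi)]
            if len(q)==0: print(n,0);return
            m=(q.min(0)+q.max(0))/2;v=q.mean(0)-np.array([.5163,-.2165 if 'top' in name else -.2127,0]);print(' ',n,len(q),'mean',q.mean(0).round(4),'mid',m.round(4),'phi',round(np.degrees(np.arctan2(v[1],v[0]))%360,1))
        name=n;print(n,nm)
        box(g,.022,.09,.105,'grip')
        if nm=='now':
            box((.5175,-.2155),.022,.110,.128,'can top');box((.596,-.128),.03,.05,.066,'short top')
E
python3 chk.py
```

```text
t 21.35 p [ 0.2752 -0.4852  0.1519] yaw of tool x 12.24 z [-0.002  0.003 -1.   ] F [ 0.72 -0.44 -0.44] w 60.2 g 0.0 q [-1.12 -0.02  1.42 -0.    1.75  0.24]
top before
  grip 60 mean [ 0.4164 -0.2101  0.0963] mid [ 0.4166 -0.2101  0.0949] phi 176.3
top now
  grip 60 mean [ 0.4205 -0.2449  0.0964] mid [ 0.4208 -0.2445  0.0963] phi 196.5
  can top 189 mean [ 0.5159 -0.2162  0.1153] mid [ 0.5162 -0.2166  0.1165] phi 148.6
  short top 208 mean [ 0.5969 -0.1297  0.0544] mid [ 0.5972 -0.1296  0.0566] phi 47.1
scene before
  grip 52 mean [ 0.4167 -0.2066  0.0956] mid [ 0.4172 -0.2069  0.0952] phi 176.5
scene now
  grip 51 mean [ 0.4211 -0.2412  0.0964] mid [ 0.4217 -0.242   0.095 ] phi 196.7
  can top 137 mean [ 0.5161 -0.2126  0.1155] mid [ 0.5177 -0.2135  0.1163] phi 144.1
  short top 154 mean [ 0.5972 -0.1266  0.0545] mid [ 0.5979 -0.1267  0.0555] phi 46.8
```

```bash
python3 -c "
from plant import arm
print(arm.job_done())"
```

```text
the job is handed in; nothing more can be done
None
```

I handed the job in at about 21 s: the tall can stands upright, terminals up, centred in the chuck, with its jaws closed on it at about 14 N on the handle; I did not pull-test the can, the short can is within about 1–2 mm of where it was measured at the start, and the arm is clear.

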